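# Latch the grooming case

## Robot

A 6-joint arm with a two-finger parallel gripper is mounted at the origin on the work surface. World frame = base frame: x ahead of the robot, y to its left, z up, the work surface at z = 0. Lengths are in m, angles in degrees, forces in N, time in s.
With the tool pointing down it reaches from about 0.325 to 0.775 m from the base axis. Payload 5.5 kg.
Tool frame: the origin (TCP) lies between the finger pads; the fingertips stand 22 mm ahead of it and the grasp point (between the pads) lies 3 mm ahead of it (manip.tip_reach is the distance from the TCP to the fingertips, in m); z points along the fingers, y is the direction in which the jaws open and shut (so a half turn about z gives the same grasp; the last joint's range is limited). The gripper opens to 88 mm and grips with 3 to 60 N. Pads are 20 mm wide; open, the fingers measure 115 mm over their backs; the gripper's body (75 mm by 178 mm) begins 61 mm behind the grasp point.
Start: joints at [-78.822, 5.22, 70.514, -0, 104.267, -3.249], TCP at [0.149, -0.581, 0.245] pointing down, gripper open.
Joint ranges: [-164.24, 164.24], [-49.07, 125.15], [9.68, 141.18], [-86.29, 266.29], [3.28, 154.24], [-151.56, 151.56]. Speed limits (degrees/s): [147.25, 147.25, 172.46, 180, 180, 180].

## Interface

Orientations are given as a 3x3 rotation matrix whose columns are the frame's x, y, z axes.
In Python, from workcell import readout, optics, workorder, manip gives the robot as it stands.
- The arm moves only by the tool apply_moves, never from a script. Its argument "rows" is a list that holds one entry, the list of rows, each a list of 7 numbers: the shift along the world's x, y, z in m, then the turn, a rotation vector about the world's x, y, z in rad, then the finger opening in m, from 0 to 0.0878. A call has 1 to 8 rows; each row is the pose to reach, as a shift and turn from the pose commanded when the call began; what a row does not reach only later rows make up. A row lasts 1/10 s, in which the tool goes at most 50 mm and 8.59 degrees, less where a joint would pass 70% of its speed; a pose out of reach is approached as far as the arm can. A call with a gripper value outside its range is refused whole. The fingers move at their own pace and stop on an object; "squeeze" is the grip in N (left out, the last holds). Time passes only in rows, so rows that repeat a pose let the fingers close. It gives the time, the measured TCP pose, the force and the opening at its end, in the units of the state.
- readout.get_obs(): the state, without advancing time (a new reading comes with each control period).
- optics.grab_frame(name): name is "side" or "top"; returns a dict with "image" (420x560x3 uint8, red, green, blue), "vertical_fov" (degrees; the focal length in pixels is half the picture's height over the tangent of half this angle, whatever the lens; pixels are square), "cx", "cy" (the principal point, pixels), "rvec" (rotation vector, rad) and "tvec" (3), from world to camera coordinates, as OpenCV has them. Camera axes: x right, y down, z forward; pixel columns grow to the right and rows downward; lengths in m; the calibration is good to about 2 mm. A picture is of the moment at which its call begins. There is no depth.
- workorder.close_job(): hands the job in, once; it reports no verdict.
The state is a dict: "clock": time; "joint_positions": joint angles; "qd": joint speeds; "joint_torque": joint torques, N m; "eef_pos": TCP position; "tool_rot": TCP orientation; "ft_force": force on the tool from outside, world axes, zero at the start; "torque": the same for the moment, N m; "grip_width": opening from 0.0 (shut) to 1.0 (fully open).
Only numpy, scipy, OpenCV 4.12 (cv2) and the standard library are available. Lean on these libraries where they do the work, as an engineer would, in place of code of your own. Each camera call takes 0.05 s, during which the arm holds its last target.

## Task

The tin grooming case on the red table stands open at its seal: swing the loose bail of its toggle latch over the keeper on the lid, then press the lever down past centre until it lies flat and stays there, so that the lid is drawn down. Take your hand away, and leave the comb, the brush and the tumbler where they are, the tumbler upright.

Things in the scene. Friction and masses are not known exactly. Their poses are not given: they have to be found in the camera images.
- case: Bare-metal tin case, fixed; 240 mm deep (x), 200 wide (y), 154 high. Origin: centre of its underside, z up, +x from the wedge front to the upright back. From the top of a 30 mm front lip (x -120, z 30 mm) a slope rises towards +x at 35 deg for 216 mm, then the top is level. Base and lid part 118 mm up the slope. The latch lies and moves in the plane y = 0; its pins run along y.
- lever_pivot (a point): Centre of the lever's pivot pin, fixed to the case base: 106 mm up the slope (from its lower edge), 18 mm over it; case frame x -43.5, y 0, z 105.5 mm.
- lever (a joint): Angle of the latch lever (rad). 0: shut, flat, parallel to the slope, tip pointing down the slope. Grows as the tip swings up and over towards the lid; 1.57 = square to the slope; stop at 2.0. Starts 1.55 to 1.9. Friction 0.12 N m holds it where left while the bail is slack. With the bail hooked it resists with up to 6 N at the tip, passes centre at about 0.37, then stays shut.
- lever_tip (a point): Middle of the lever's free end. The lever is a steel bar, 105 mm from pivot to tip, 24 mm wide (along y), 8 mm thick, with 14 mm of free height under it when shut. Its pivot lies in the middle of its thickness.
- bail_pin (a point): Centre of the pin on the lever about which the bail turns, 28 mm from the lever pivot: 27.3 mm along the lever towards its tip and 6.3 mm below its middle (on the slope side when shut, so on the side away from the lid when the lever stands up).
- bail (a joint): Angle of the bail on the lever (rad). 0: folded along the lever, its bar 18 mm beyond the lever's tip, as at the start, leaning on its stop by its weight. Grows as the bar swings towards the lid. It turns almost freely: leaning less than about 55 deg over the slope it falls towards the lid, otherwise back on the lever. Hooked and shut: about 3.18. Lever and bail share the turning sense.
- bail_bar (a point): Centre of the bail's crossbar. The bail is a stiff steel U: a round bar 10 mm thick, and two flat legs (6 mm along y, 10 mm deep), 50 mm wide over the legs, 38 mm between them; the lever passes between the legs. 95.3 mm from the bail pin to the bar's centre. It can be pinched across its 50 mm width.
- keeper (a point): Where the bar's centre lies once hooked; moves with the lid (lid at 0: 172 mm up the slope, 7 mm over it). The keeper is a steel plate on the lid just down the slope of it, 26 mm wide, 5 thick, 18 high, leaning 28 deg up the slope. With the lever at 1.5 or more a bail let fall drops behind it, 6 to 22 mm up the slope of this point; shutting the lever draws it in.
- lid (a joint): Opening of the lid (rad) about a hinge along y at the case's back edge (x +120, z 98 mm). 0: fully shut. At the start the springy seal holds it up at about 0.08 (front edge up 10 mm); latched, it reads about 0.035.
- hoop (a point): Middle of the top of the fixed carry hoop, 12 mm steel tube, 172 mm wide along y, standing on the lid's level top at x +59 to +69 mm up to z 280 mm. It leaves no room for a gripper straight above the keeper: work there square to the slope (35 deg from vertical, the tool's back leaning to the case's -x).
- comb: Steel flea comb lying flat, 180 x 44 x 6 mm, origin under its middle. Leave it.
- brush: White slicker brush lying on its pins, 170 x 100 x 24 mm, origin under its head. Leave it.
- tumbler: Empty glass tumbler standing upright, 72 mm wide, 100 mm high, origin at the centre of its foot. Leave it.

How it is judged:
By the outcome, as a careful person would: the job done as asked, in the order asked, and still so for the second after the job is handed in, with the robot touching nothing.
It also fails if it takes over 48 s, if anything falls off the work surface, if the arm or the gripper's body presses on something with over 40 N, if the wrist force passes 120 N, or if a joint passes its speed limit or range.

## Working session

There is one attempt and no reset: what is moved stays moved. The work goes in short steps, Python scripts to look and compute and a tool call to move; the robot and the scene stay as the last step left them, time stands still between calls to the robot, and variables do not carry over. Pictures are saved under pics/ and viewed, and the job is handed in when it is done.

Besides the shell and the picture viewer there is one more tool, called after ">>>" by a JSON object that holds its "api" and its "payload", one argument or row to a line. apply_moves: Moves the arm, as the interface text tells. Its arguments: {"type":"object","properties":{"rows":{"type":"array","items":{"type":"array","items":{"type":"array","items":{"type":"number"}}}},"squeeze":{"type":"number"}},"required":["rows"]}

```bash
ls; mkdir -p pics
python3 - <<'E'
from workcell import readout, optics, workorder, manip
import cv2
print(readout.get_obs())
print([x for x in dir(manip) if x[0]!='_'])
for n in("side","top"):
    f=optics.grab_frame(n); cv2.imwrite(f"pics/{n}0.png",f["image"][:,:,::-1]); print(n,{k:v for k,v in f.items() if k!="image"})
E
```

```text
pics
{'clock': 0.0, 'joint_positions': array([-7.88216620e+01,  5.26105210e+00,  7.05824260e+01, -7.74093975e-04,
        1.04264276e+02, -3.25144515e+00]), 'qd': array([ 0.0194887 ,  0.1037168 ,  0.02814086, -0.12519119, -0.16709828,
        0.03683604]), 'joint_torque': array([ 6.54329284e-06, -4.46446788e+01, -4.06449687e+01,  6.99665258e-02,
        2.91547109e-02, -1.14473414e-04]), 'eef_pos': array([ 0.14943378, -0.58083707,  0.24352292]), 'tool_rot': array([[ 9.68454602e-01,  2.49189771e-01, -3.77438317e-04],
       [ 2.49190039e-01, -9.68452854e-01,  1.84245030e-03],
       [ 9.35885529e-05, -1.87838334e-03, -9.99998231e-01]]), 'ft_force': array([ 0.37800859, -0.83505929,  0.82948254]), 'torque': array([0.01100387, 0.02669965, 0.0256828 ]), 'grip_width': 0.9992392005664102}
['MotionError', 'tip_reach']
side {'vertical_fov': 47.29841806421233, 'cx': 274.12390935323253, 'cy': 212.0062942364961, 'rvec': array([ 0.06190606, -2.97050847,  0.94930605]), 'tvec': array([0.53587784, 0.09437123, 1.27650512])}
top {'vertical_fov': 48.18240740853647, 'cx': 274.72191398037205, 'cy': 207.28783627942497, 'rvec': array([ 2.11888492, -2.15815922,  0.1458474 ]), 'tvec': array([0.0439947 , 0.54043673, 1.2578836 ])}
```

View pics/side0.png

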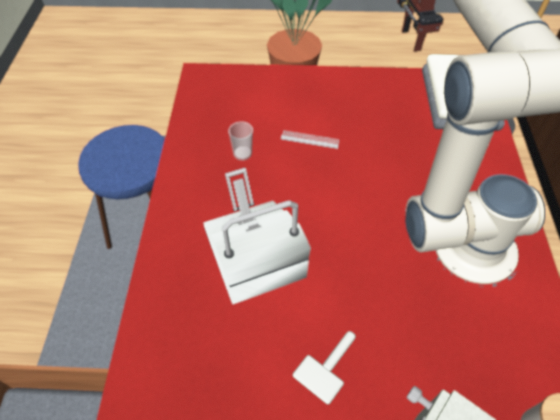

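View pics/top0.png

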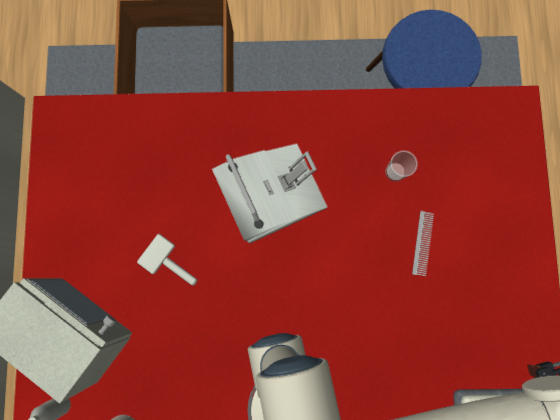

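```bash
cat > h.py <<'E'
from workcell import readout, optics, workorder, manip
import cv2, numpy as np, pickle
from scipy.optimize import least_squares
def K(f):
    fl=210/np.tan(np.radians(f["vertical_fov"]/2)); return np.array([[fl,0,f["cx"]],[0,fl,f["cy"]],[0,0,1.]])
def proj(f,P): return cv2.projectPoints(np.asarray(P,float).reshape(-1,3),f["rvec"],f["tvec"],K(f),None)[0][:,0]
def ray(f,uv,z):
    R=cv2.Rodrigues(f["rvec"])[0]; d=R.T@np.linalg.inv(K(f))@np.array([*uv,1]); c=-R.T@f["tvec"]
    return c+d*(z-c[2])/d[2]
def crop(f,u0,v0,u1,v1,s,name): 
    im=f["image"][v0:v1,u0:u1,::-1]; cv2.imwrite(name,cv2.resize(im,None,fx=s,fy=s,interpolation=cv2.INTER_CUBIC))
S=35*np.pi/180; A=np.array([np.cos(S),0,np.sin(S)]); N=np.array([-np.sin(S),0,np.cos(S)])
L0=np.array([-.12,0,.03])
def slope(u,n,y=0): return L0+u*A+n*N+np.array([0,y,0])
H=np.array([.12,0,.098])
def lidrot(p,th): # opening lifts front (-x)
    d=p-H; c,s=np.cos(th),np.sin(th)
    return H+np.array([c*d[0]+s*d[2],d[1],-s*d[0]+c*d[2]])
piv=slope(.106,.018)
def lev(a,b,y=0):
    # dir at 0: -A ; grows toward N
    D=-A*np.cos(a)+N*np.sin(a); Nn=N*np.cos(a)+A*np.sin(a)
    tip=piv+.105*D; pin=piv+.0273*D-.0063*Nn
    # bail dir: at b=0 ~ bar beyond tip by 18mm on the lever: 123 along?
    v0=np.array([.123-.0273,0.0]); 
    g=a+b
    B=-A*np.cos(g)+N*np.sin(g)
    bar=pin+.0953*B
    Y=np.array([0,y,0]); return tip+Y,pin+Y,bar+Y
def W(pose,p):
    x,y,t=pose; c,s=np.cos(t),np.sin(t); p=np.asarray(p)
    return np.array([x+c*p[0]-s*p[1],y+s*p[0]+c*p[1],p[2]])
E
python3 - <<'E'
from h import *
fs={n:optics.grab_frame(n) for n in("side","top")}
pickle.dump(fs,open("f0.pkl","wb"))
print(slope(.106,.018))
for n in fs: print(n,proj(fs[n],[[0,0,0],[.5,0,0],[.5,.2,0],[.5,0,.2]]).round(0).tolist())
crop(fs["side"],180,100,360,310,3.8 if 0 else 2.8,"pics/s1.png")
crop(fs["top"],200,130,340,250,5,"pics/t1.png")
E
```

```text
[-0.04349426  0.          0.10554384]
side [[475.0, 247.0], [288.0, 241.0], [285.0, 310.0], [289.0, 196.0]]
top [[291.0, 409.0], [287.0, 224.0], [217.0, 225.0], [288.0, 214.0]]
```

```bash
ls pics
```

```text
s1.png
side0.png
t1.png
top0.png
```

View pics/s1.png

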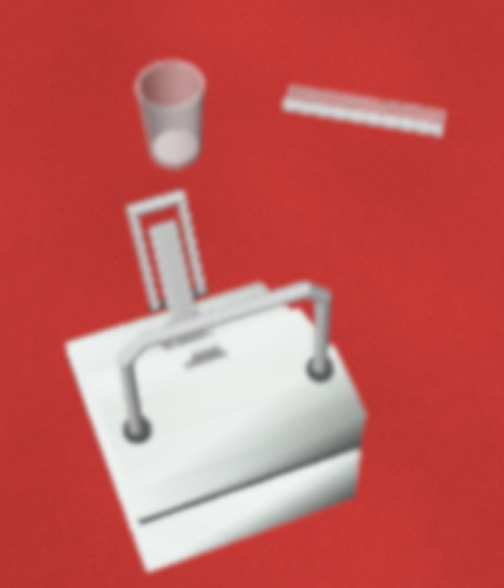

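View pics/t1.png

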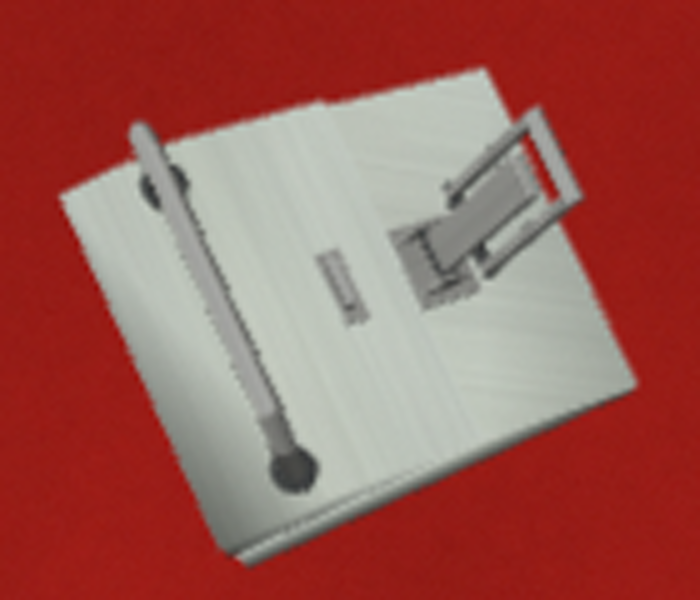

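```bash
cat > fit.py <<'E'
from h import *
fs=pickle.load(open("f0.pkl","rb"))
t=lambda u,v:np.array([(u+.5)/5-.5+200,(v+.5)/5-.5+130]); s=lambda u,v:np.array([(u+.5)/2.8-.5+180,(v+.5)/2.8-.5+100])
def model(q):
    pose=q[:3]; a=q[3]; th=q[4]
    tip,pin,bar=lev(a,0); E=lambda p,y:p+np.array([0,y,0]); Y=.1
    D=(bar-pin)/.0953
    be=bar+.005*D
    hf=lambda y:lidrot(np.array([.064,y,.154]),th)
    return [("top",t(485,68),[-.12,-Y,.03]),("top",t(637,385),[-.12,Y,.03]),
     ("side",s(148,572),[.12,-Y,0]),("side",s(355,497),[.12,Y,0]),("side",s(67,345),[-.12,-Y,.03]),
     ("top",t(538,106),E(be,-.025)),("top",t(582,197),E(be,.025)),
     ("side",s(126,206),E(be,-.025)),("side",s(184,190),E(be,.025)),
     ("top",t(165,187),hf(-.08)),("top",t(294,470),hf(.08)),("side",s(137,430),hf(-.08)),("side",s(319,369),hf(.08)),
     ]
def res(q):
    return np.concatenate([proj(fs[n],W(q[:3],p))[0]-uv for n,uv,p in model(q)])
r=least_squares(res,[.58,0,2.0,1.6,.08],loss="soft_l1",x_scale=[.01,.01,.1,.1,.05])
q=r.x; print(q, np.degrees(q[2])); print(res(q).reshape(-1,2).round(1).tolist())
np.save("q.npy",q)
tip,pin,bar=lev(q[3],0)
for n,p in dict(piv=piv,tip=tip,pin=pin,bar=bar,keeper=lidrot(slope(.172,.007),.08)).items(): print(n,W(q[:3],p).round(4))
for n in fs:
  im=fs[n]["image"][:,:,::-1].copy(); im=cv2.resize(im,None,fx=5,fy=5,interpolation=cv2.INTER_CUBIC)
  def ln(P,c):
    p=((proj(fs[n],[W(q[:3],x) for x in P])+.5)*5-.5).astype(int); cv2.polylines(im,[p.reshape(-1,1,2)],False,c,1,cv2.LINE_AA)
  E=lambda p,y:p+np.array([0,y,0])
  th=q[4]
  for y in(-.1,.1): ln([E(np.array(x),y) for x in([.12,0,0],[-.12,0,0],[-.12,0,.03],slope(.118,0))],(0,255,0)); ln([lidrot(E(x,y),th) for x in(slope(.118,0),slope(.216,0),np.array([.12,0,.154]),np.array([.12,0,.098]))],(0,255,0))
  ln([[-.12,-.1,.03],[-.12,.1,.03]],(0,255,0))
  ln([E(piv,0),E(tip,0)],(255,0,0)); ln([E(tip,-.012),E(tip,.012)],(255,0,0)); ln([E(pin,-.022),E(bar,-.022),E(bar,.022),E(pin,.022)],(255,0,255))
  k=lambda y:lidrot(slope(.172,0,y),th); k2=lambda y:lidrot(slope(.160,0,y),th); ln([k(-.013),k(.013),k2(.013),k2(-.013),k(-.013)],(0,0,255))
  ln([lidrot(np.array(x),th) for x in([.064,-.08,.154],[.064,-.08,.274],[.064,.08,.274],[.064,.08,.154])],(255,255,0))
  u,v=(200,155) if n=="side" else (205,130)
  cv2.imwrite(f"pics/fit_{n}.png",im[v*5:(v+120 if n=="top" else v+120)*5,u*5:(u+140)*5])
E
python3 fit.py
```

```text
[0.58727193 0.03820801 1.98289989 1.7141545  0.16555824] 113.61179496219265
[[0.2, -0.4], [0.1, -0.7], [0.2, 0.0], [0.4, 0.6], [0.4, -0.3], [0.1, -0.4], [0.2, -0.4], [1.0, 0.5], [0.0, 0.4], [-0.1, -1.0], [0.0, -0.7], [0.4, -0.2], [0.8, -0.0]]
piv [ 0.6047 -0.0016  0.1055]
tip [ 0.6236 -0.045   0.1993]
pin [ 0.6119 -0.0181  0.1271]
bar [ 0.6291 -0.0574  0.2121]
keeper [0.5792 0.0566 0.1425]
```

View pics/fit_side.png

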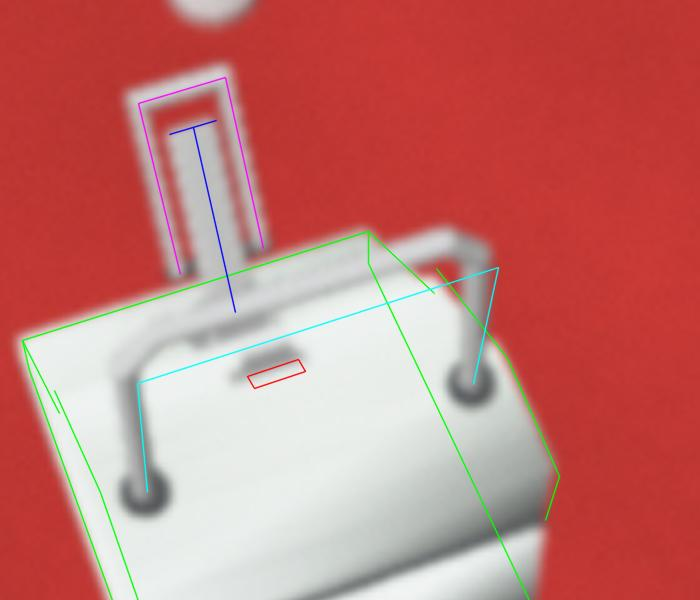

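View pics/fit_top.png

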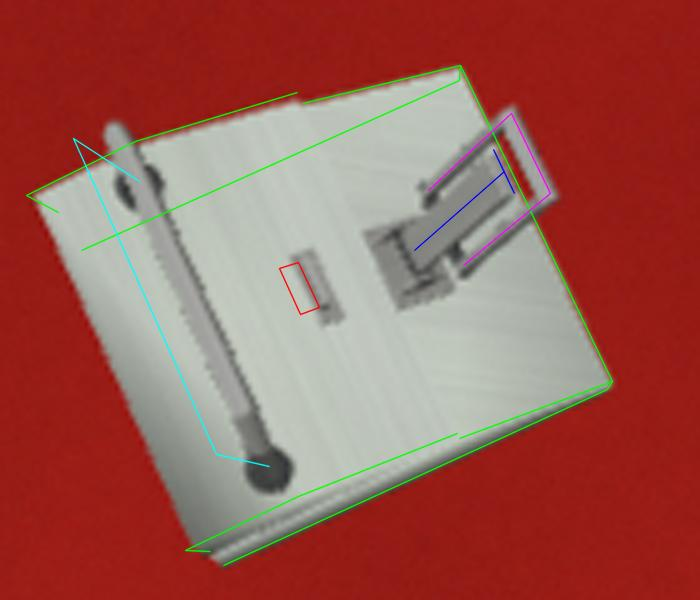

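```bash
sed -i 's/th=q\[4\]$/th=.08/; s/a=q\[3\]; th=q\[4\]/a=q[3]; th=.08/' fit.py; python3 fit.py
```

```text
[0.58656827 0.03987422 1.98159374 1.6951509  0.08      ] 113.53695773360266
[[-0.4, -0.1], [-0.5, -0.3], [0.3, 0.7], [0.7, 1.2], [0.7, 0.2], [0.3, -0.3], [0.3, -0.2], [1.1, 0.7], [0.1, 0.6], [1.3, -1.2], [1.3, -1.1], [0.0, -0.5], [0.1, -0.2]]
piv [ 0.6039 -0.      0.1055]
tip [ 0.6235 -0.045   0.1984]
pin [ 0.6113 -0.0168  0.1267]
bar [ 0.6291 -0.0577  0.211 ]
keeper [0.5785 0.0583 0.1425]
```

View pics/fit_side.png

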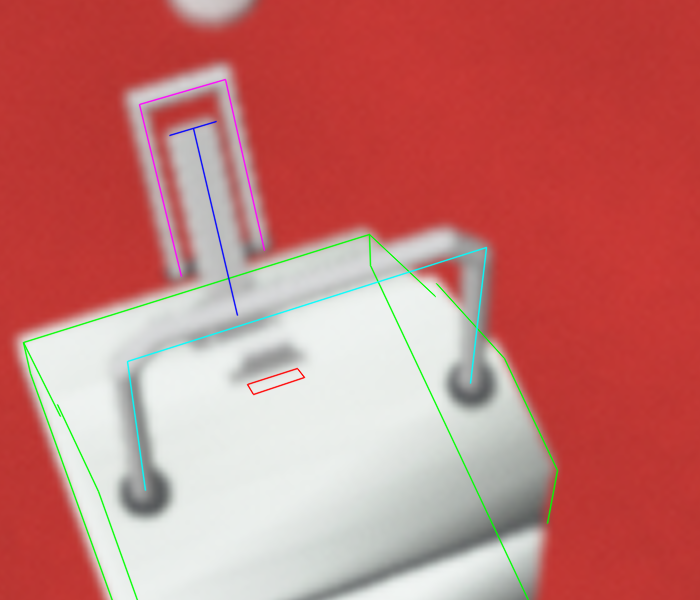

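View pics/fit_top.png

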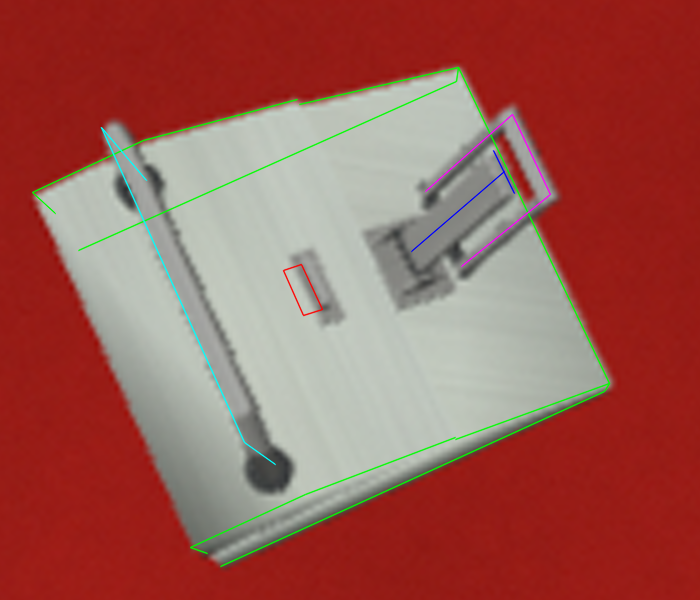

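```bash
cat > plan.py <<'E'
from h import *
from scipy.spatial.transform import Rotation as Ro
q=np.load("q.npy"); pose=q[:3]
def Wd(v): return W([0,0,pose[2]],v)
z=-Wd(N); y=-Wd([0,1,0]); x=np.cross(y,z); RT=np.column_stack([x,y,z])
def tcp(u,n,yy=0): return W(pose,slope(u,n+.022,yy))
def un(p): # world->slope coords
    c,s=np.cos(pose[2]),np.sin(pose[2]); d=np.asarray(p)-[pose[0],pose[1],0]
    pc=np.array([c*d[0]+s*d[1],-s*d[0]+c*d[1],d[2]]); e=pc-L0
    return np.array([e@A,e@N,pc[1]])
def status():
    o=readout.get_obs(); R=o["tool_rot"]; tip=o["eef_pos"]+.022*R[:,2]
    print("t",round(o["clock"],2),"tcp",o["eef_pos"].round(4),"tip u,n,y",un(tip).round(4),"F",o["ft_force"].round(1),"Fcase",np.round([o["ft_force"]@Wd(A),o["ft_force"]@Wd(N),o["ft_force"]@Wd([0,1,0])],1),"grip",round(o["grip_width"]*.0878,4),"J",o["joint_positions"].round(0))
    print("rot err",Ro.from_matrix(RT@R.T).as_rotvec().round(4)); return o
if __name__=="__main__":
    o=status()
    print("RT",RT.round(3).tolist(),"A",Wd(A).round(4),"N",Wd(N).round(4),"y",Wd([0,1,0]).round(4))
    for b in(0,.3,.5,.6,.7): print(b,"bar",un(W(pose,lev(q[3],b)[2])).round(4))
    print("tip",un(W(pose,lev(q[3],0)[0])).round(4),"pin",un(W(pose,lev(q[3],0)[1])).round(4))
    print("pre",tcp(.07,.12),"delta",tcp(.07,.12)-o["eef_pos"])
E
python3 plan.py
```

```text
t 0.2 tcp [ 0.1494 -0.5809  0.2439] tip u,n,y [-0.1148  0.3147  0.6487] F [-0.7 -1.  -0.3] Fcase [-0.7  0.2  1. ] grip 0.0877 J [-79.   5.  71.   0. 104.  -3.]
rot err [ 0.621  -0.3046  1.6695]
RT [[-0.327, 0.917, -0.229], [0.751, 0.399, 0.526], [0.574, -0.0, -0.819]] A [-0.3271  0.751   0.5736] N [ 0.2291 -0.5259  0.8192] y [-0.9168 -0.3993  0.    ]
0 bar [ 0.115   0.1404 -0.    ]
0.3 bar [ 0.1424  0.1327 -0.    ]
0.5 bar [0.1588 0.1232 0.    ]
0.6 bar [0.1663 0.1172 0.    ]
0.7 bar [ 0.1731  0.1106 -0.    ]
tip [ 0.119   0.1222 -0.    ] pin [0.1031 0.0459 0.    ]
pre [ 0.64411612 -0.09224365  0.18646994] delta [ 0.49466729  0.4886943  -0.05746535]
```

Run:
```python
from plan import *
o=readout.get_obs()
print(tcp(.06,.16)-o["eef_pos"])
```

```text
[ 0.50710059  0.46015004 -0.03043504]
```

>>> {"api": "apply_moves", "payload": {
  "rows": [
    [[0.02,0.018,0.02,0.04,-0.019,0.104,0.06],[0.055,0.05,0.04,0.08,-0.038,0.209,0.05],[0.09,0.08,0.05,0.12,-0.057,0.313,0.04],[0.125,0.113,0.05,0.16,-0.076,0.417,0.034],[0.16,0.145,0.05,0.2,-0.095,0.522,0.034],[0.195,0.177,0.05,0.24,-0.114,0.626,0.034],[0.225,0.204,0.05,0.28,-0.135,0.74,0.034],[0.255,0.23,0.05,0.31,-0.152,0.835,0.034]]
  ],
  "squeeze": 20
}}

```text
clock: 1.0
eef_pos: [0.4056, -0.3498, 0.2944]
tool_rot: [[0.452, 0.892, 0.01], [0.84, -0.43, 0.33], [0.299, -0.141, -0.944]]
ft_force: [0.9, -0.9, 0.1]
grip_width: 0.391
```

Run:
```python
from plan import *
o=status()
print(tcp(.06,.16)-o["eef_pos"])
```

```text
t 1.0 tcp [ 0.4056 -0.3498  0.2944] tip u,n,y [0.01   0.2904 0.3184] F [ 0.9 -0.9  0.1] Fcase [-1.   0.8 -0.4] grip 0.0343 J [-52.   7.  65.  14. 122. -19.]
rot err [ 0.3095 -0.1504  0.8306]
[ 0.25096884  0.22896687 -0.0808888 ]
```

>>> {"api": "apply_moves", "payload": {
  "rows": [
    [[0.031,0.029,-0.003,0.039,-0.019,0.104,0.034],[0.062,0.058,-0.006,0.078,-0.038,0.208,0.034],[0.093,0.086,-0.01,0.117,-0.057,0.312,0.034],[0.125,0.115,-0.02,0.156,-0.076,0.416,0.034],[0.157,0.143,-0.035,0.195,-0.094,0.52,0.034],[0.188,0.172,-0.05,0.234,-0.113,0.624,0.034],[0.22,0.2,-0.065,0.272,-0.132,0.728,0.034],[0.251,0.229,-0.081,0.31,-0.15,0.831,0.034]]
  ]
}}

```text
clock: 1.8
eef_pos: [0.6565, -0.121, 0.2128]
tool_rot: [[-0.327, 0.917, -0.229], [0.751, 0.399, 0.526], [0.574, -0.0, -0.819]]
ft_force: [0.9, -0.4, -0.2]
grip_width: 0.384
```

```bash
cat > look.py <<'E'
import sys
from plan import *
tag=sys.argv[1]
o=status()
for n,(a,b,c,d,s) in dict(side=(190,130,330,290,3.7),top=(220,110,360,230,5)).items():
    f=optics.grab_frame(n); crop(f,a,b,c,d,s,f"pics/{tag}_{n}.png")
E
python3 look.py a; python3 -c "
from plan import *
o=status()
print(tcp(.085,.12)-o['eef_pos'])"
```

```text
t 1.8 tcp [ 0.6565 -0.121   0.2128] tip u,n,y [5.940e-02 1.595e-01 1.000e-04] F [ 0.9 -0.4 -0.2] Fcase [-0.7  0.2 -0.6] grip 0.0337 J [-24.  36.  41.  28. 126. -36.]
rot err [-0.0001 -0.0004  0.0004]
t 1.9 tcp [ 0.6576 -0.1173  0.2049] tip u,n,y [ 0.0575  0.1513 -0.0022] F [-1.4 -0.3 -1.8] Fcase [-0.8 -1.7  1.4] grip 0.0341 J [-24.  37.  42.  28. 126. -36.]
rot err [-0.0052 -0.0107 -0.0037]
[-0.01840962  0.03630889 -0.00979574]
```

View pics/a_side.png

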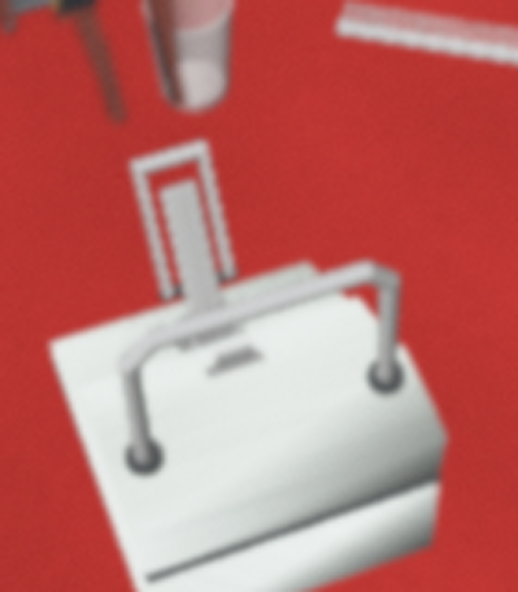

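View pics/a_top.png

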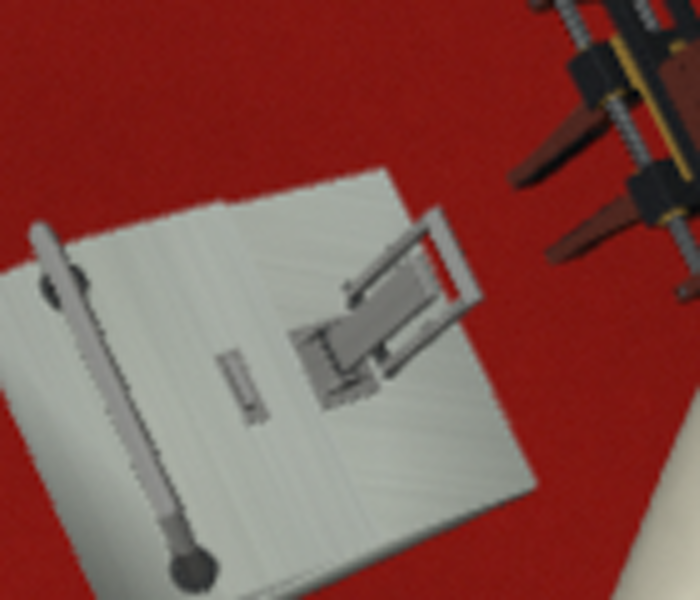

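>>> {"api": "apply_moves", "payload": {
  "rows": [
    [[-0.004,0.01,-0.005,0,0,0,0.034],[-0.008,0.02,-0.01,0,0,0,0.034],[-0.012,0.03,-0.014,0,0,0,0.034],[-0.016,0.041,-0.019,0,0,0,0.034],[-0.016,0.041,-0.019,0,0,0,0.034],[-0.016,0.041,-0.019,0,0,0,0.034]]
  ]
}}

```text
clock: 2.5
eef_pos: [0.6393, -0.0815, 0.1951]
tool_rot: [[-0.323, 0.919, -0.227], [0.754, 0.395, 0.525], [0.572, -0.001, -0.82]]
ft_force: [0.1, -1.1, 0.5]
grip_width: 0.388
```

```bash
python3 look.py b; python3 -c "
from plan import *
o=status()
R=o['tool_rot'];t=o['eef_pos']+.022*R[:,2]
for n in('side','top'):
  f=optics.grab_frame(n); print(n,proj(f,[t+R[:,1]*.017,t-R[:,1]*.017]))"
```

```text
t 2.5 tcp [ 0.6393 -0.0815  0.1951] tip u,n,y [8.460e-02 1.204e-01 1.000e-04] F [ 0.1 -1.1  0.5] Fcase [-0.6  1.   0.3] grip 0.034 J [-22.  31.  51.  28. 122. -35.]
rot err [ 0.0018 -0.0008  0.0045]
t 2.6 tcp [ 0.6396 -0.0819  0.1951] tip u,n,y [ 0.0842  0.1206 -0.    ] F [0.5 0.2 0.1] Fcase [ 0.1  0.1 -0.6] grip 0.0339 J [-22.  31.  51.  28. 122. -35.]
rot err [ 0.0019 -0.0004  0.0048]
side [[228.83910236 179.69897337]
 [241.82748525 175.88208099]]
top [[312.13807044 155.51635291]
 [317.88014011 167.56084665]]
```

View pics/b_side.png

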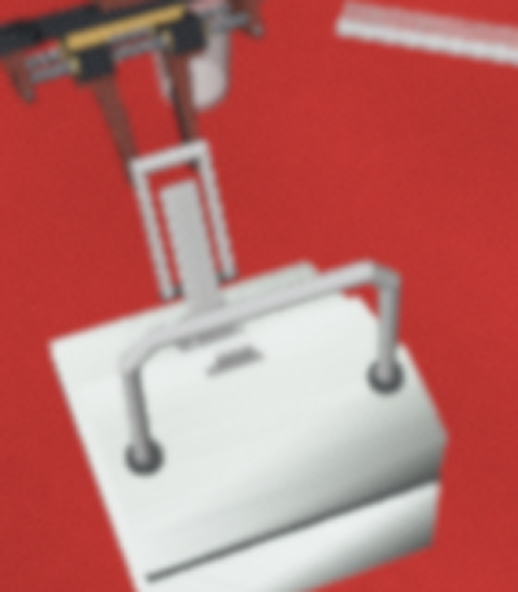

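View pics/b_top.png

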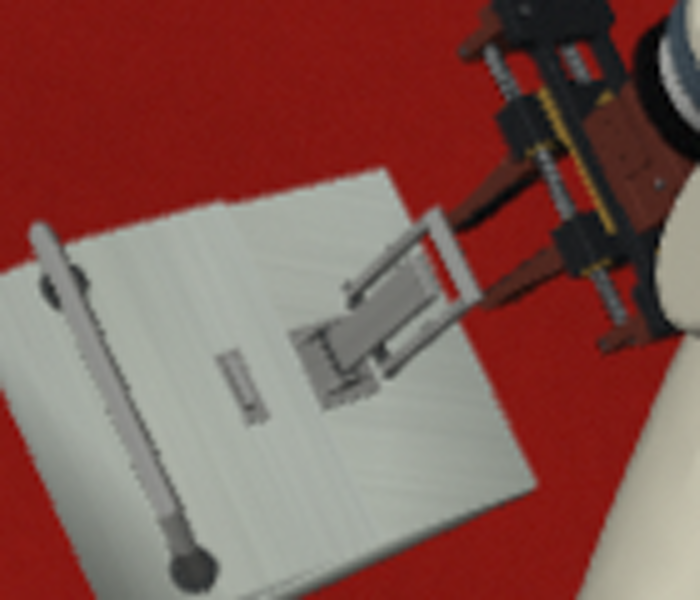

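>>> {"api": "apply_moves", "payload": {
  "rows": [
    [[-0.003,0.008,0.006,0,0,0,0.034],[-0.007,0.016,0.011,0,0,0,0.034],[-0.011,0.025,0.016,0,0,0,0.034],[-0.015,0.034,0.021,0,0,0,0.034],[-0.018,0.042,0.025,0,0,0,0.034],[-0.022,0.05,0.028,0,0,0,0.034],[-0.025,0.058,0.03,0,0,0,0.034],[-0.028,0.065,0.031,0,0,0,0.034]]
  ]
}}

```text
clock: 3.5
eef_pos: [0.6112, -0.0153, 0.2259]
tool_rot: [[-0.324, 0.918, -0.228], [0.753, 0.396, 0.526], [0.573, -0.001, -0.82]]
ft_force: [-0.6, 0.2, -0.3]
grip_width: 0.389
```

```bash
python3 look.py c
```

```text
t 3.5 tcp [ 0.6112 -0.0153  0.2259] tip u,n,y [ 0.1612  0.1043 -0.0006] F [-0.6  0.2 -0.3] Fcase [ 0.2 -0.5  0.4] grip 0.0342 J [-18.  23.  58.  30. 120. -31.]
rot err [ 0.0014 -0.0008  0.0037]
```

View pics/c_side.png

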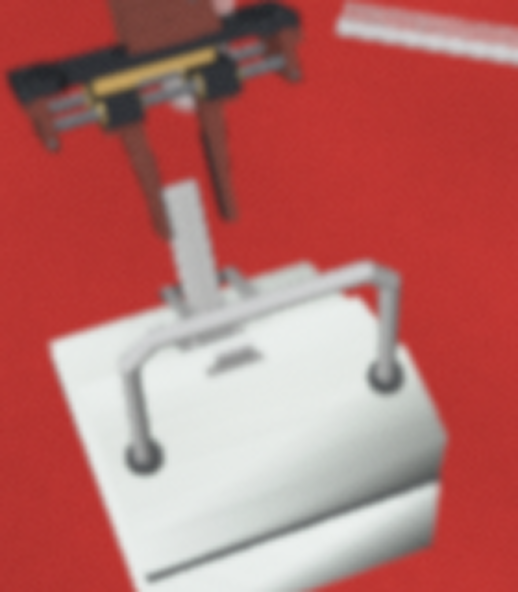

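View pics/c_top.png

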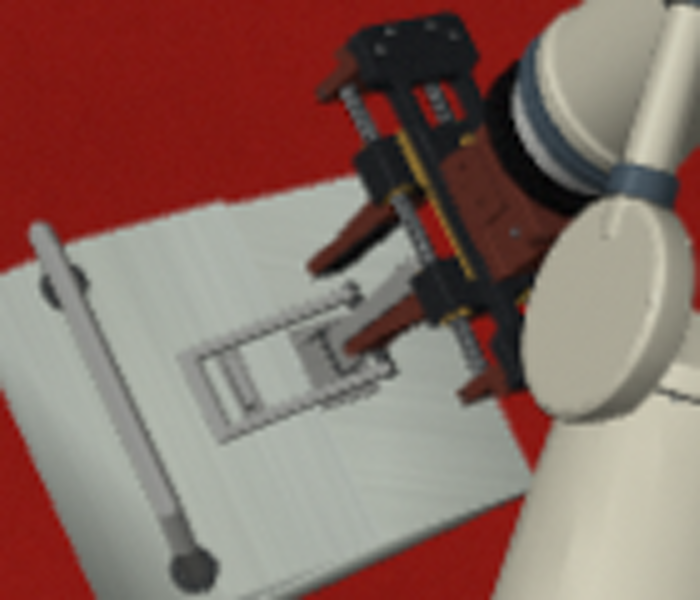

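Run:
```python
from plan import *
fs=pickle.load(open("f0.pkl","rb"))
print("tumbler",ray(fs["top"],(393,171),0),ray(fs["side"],s:=(242,153),0))
p=ray(fs["side"],(242,153),0); print(un(p)); c=np.cos(pose[2]);sn=np.sin(pose[2]);d=p-[pose[0],pose[1],0];print("case frame",c*d[0]+sn*d[1],-sn*d[0]+c*d[1])
o=readout.get_obs()
C=np.array([.639+0-.028,-.081+.065,.195+.031]); print("cmd",C)
W_=[(.131,.102),(.1055,.1024),(.081,.0956),(.0597,.0818),(.0433,.0622),(.0346,.0429),(.031,.022),(.031,.019)]
for w in W_: print(w,(tcp(*w)-C).round(4), un(C+.022*RT[:,2])[:2].round(4))
```

```text
tumbler [ 0.64607801 -0.30731406  0.        ] [ 0.64980794 -0.31505847  0.        ]
[-0.20615078  0.10772509  0.0837607 ]
case frame -0.3506574087940606 0.08376070167216906
cmd [ 0.611 -0.016  0.226]
(0.131, 0.102) [ 0.009  -0.021  -0.0193] [0.1608 0.1047]
(0.1055, 0.1024) [ 0.0175 -0.0403 -0.0336] [0.1608 0.1047]
(0.081, 0.0956) [ 0.0239 -0.0552 -0.0532] [0.1608 0.1047]
(0.0597, 0.0818) [ 0.0277 -0.0639 -0.0767] [0.1608 0.1047]
(0.0433, 0.0622) [ 0.0286 -0.0659 -0.1022] [0.1608 0.1047]
(0.0346, 0.0429) [ 0.027  -0.0623 -0.123 ] [0.1608 0.1047]
(0.031, 0.022) [ 0.0234 -0.054  -0.1422] [0.1608 0.1047]
(0.031, 0.019) [ 0.0227 -0.0524 -0.1446] [0.1608 0.1047]
```

>>> {"api": "apply_moves", "payload": {
  "rows": [
    [[0,0,0,0,0,0,0.0],[0,0,0,0,0,0,0.0],[0,0,0,0,0,0,0.0],[0,0,0,0,0,0,0.0]]
  ]
}}

```text
clock: 4.0
eef_pos: [0.6116, -0.0164, 0.2254]
tool_rot: [[-0.323, 0.919, -0.228], [0.753, 0.395, 0.526], [0.573, -0.002, -0.819]]
ft_force: [-0.3, -0.2, -0.0]
grip_width: 0.062
```

```bash
python3 -c "
from plan import *
status()"
```

```text
t 4.0 tcp [ 0.6116 -0.0164  0.2254] tip u,n,y [ 0.1599  0.1045 -0.0005] F [-0.3 -0.2 -0. ] Fcase [-0.   0.   0.3] grip 0.0055 J [-18.  23.  58.  30. 120. -31.]
rot err [ 0.0012 -0.0014  0.0044]
```

>>> {"api": "apply_moves", "payload": {
  "rows": [
    [[0.005,-0.01,-0.01,0,0,0,0],[0.009,-0.021,-0.019,0,0,0,0],[0.013,-0.03,-0.026,0,0,0,0],[0.0175,-0.04,-0.034,0,0,0,0],[0.021,-0.048,-0.043,0,0,0,0],[0.024,-0.055,-0.053,0,0,0,0],[0.024,-0.055,-0.053,0,0,0,0]]
  ]
}}

```text
clock: 4.7
eef_pos: [0.6354, -0.0722, 0.1699]
tool_rot: [[-0.32, 0.919, -0.23], [0.753, 0.394, 0.526], [0.574, -0.004, -0.819]]
ft_force: [0.7, 0.6, -0.4]
grip_width: 0.008
```

```bash
python3 look.py d
```

```text
t 4.7 tcp [ 0.6354 -0.0722  0.1699] tip u,n,y [0.0784 0.0939 0.    ] F [ 0.7  0.6 -0.4] Fcase [ 0.  -0.4 -0.9] grip 0.0007 J [-22.  30.  55.  28. 119. -36.]
rot err [ 0.0008 -0.0043  0.0055]
```

View pics/d_side.png

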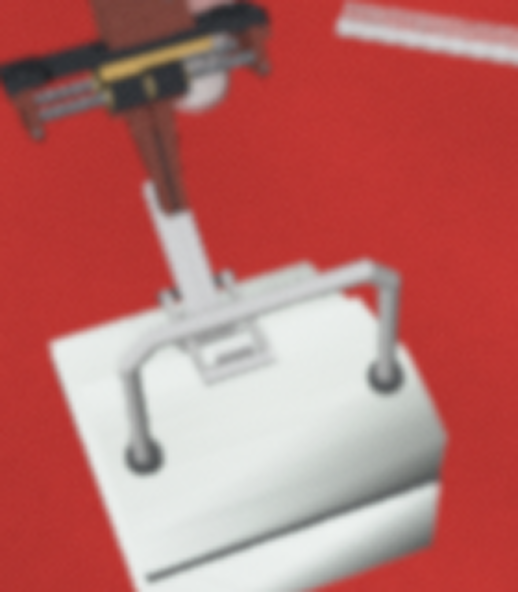

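View pics/d_top.png

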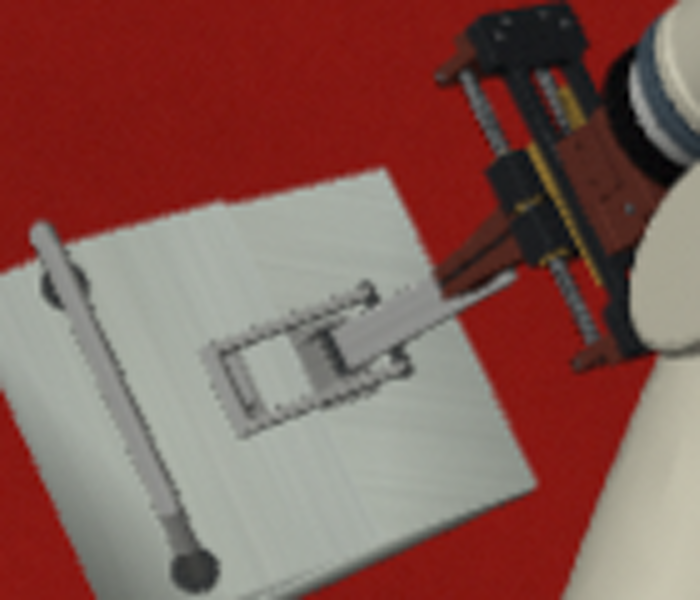

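>>> {"api": "apply_moves", "payload": {
  "rows": [
    [[0.002,-0.005,-0.012,0,0,0,0],[0.004,-0.009,-0.024,0,0,0,0],[0.005,-0.01,-0.036,0,0,0,0],[0.005,-0.011,-0.049,0,0,0,0],[0.004,-0.009,-0.06,0,0,0,0],[0.003,-0.007,-0.07,0,0,0,0],[0.003,-0.007,-0.07,0,0,0,0]]
  ]
}}

```text
clock: 5.5
eef_pos: [0.6373, -0.0775, 0.0997]
tool_rot: [[-0.321, 0.918, -0.231], [0.752, 0.396, 0.526], [0.575, -0.005, -0.818]]
ft_force: [0.1, 0.4, 1.0]
grip_width: 0.007
```

```bash
python3 look.py e
```

```text
t 5.5 tcp [ 0.6373 -0.0775  0.0997] tip u,n,y [0.0336 0.0397 0.0004] F [0.1 0.4 1. ] Fcase [ 0.9  0.6 -0.2] grip 0.0006 J [-22.  32.  59.  26. 113. -40.]
rot err [ 0.0003 -0.0054  0.0039]
```

View pics/e_side.png

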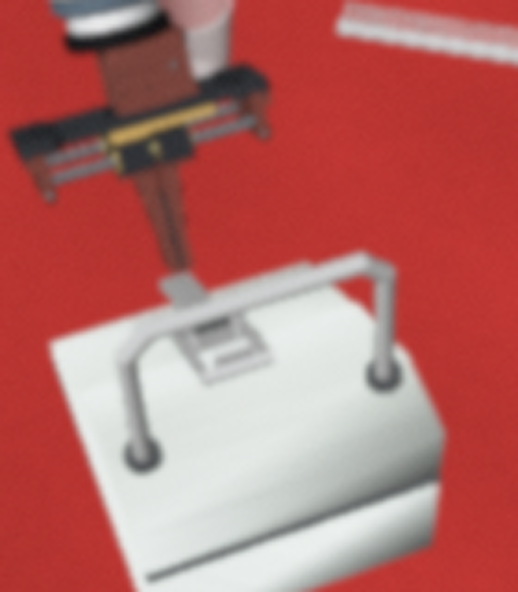

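View pics/e_top.png

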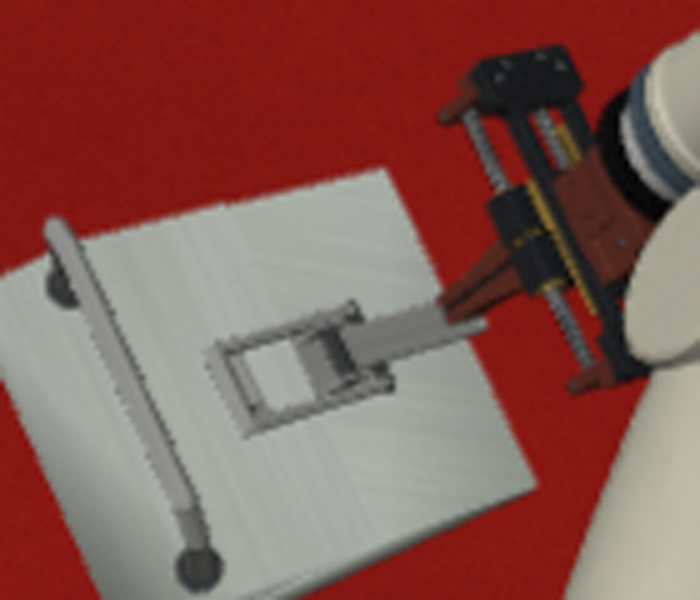

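>>> {"api": "apply_moves", "payload": {
  "rows": [
    [[-0.001,0.002,-0.006,0,0,0,0],[-0.002,0.005,-0.012,0,0,0,0],[-0.004,0.008,-0.019,0,0,0,0],[-0.0045,0.009,-0.021,0,0,0,0],[-0.0045,0.009,-0.021,0,0,0,0],[-0.0045,0.009,-0.021,0,0,0,0]]
  ]
}}

```text
clock: 6.2
eef_pos: [0.635, -0.0704, 0.0848]
tool_rot: [[-0.326, 0.919, -0.223], [0.755, 0.395, 0.524], [0.57, 0.002, -0.822]]
ft_force: [1.7, -8.0, 12.6]
grip_width: 0.007
```

```bash
python3 look.py f
```

```text
t 6.2 tcp [ 0.635  -0.0704  0.0848] tip u,n,y [ 0.031   0.0231 -0.0004] F [ 1.7 -8.  12.6] Fcase [ 0.6 14.9  1.6] grip 0.0006 J [-21.  31.  61.  26. 111. -40.]
rot err [0.0033 0.0041 0.0049]
```

View pics/f_top.png

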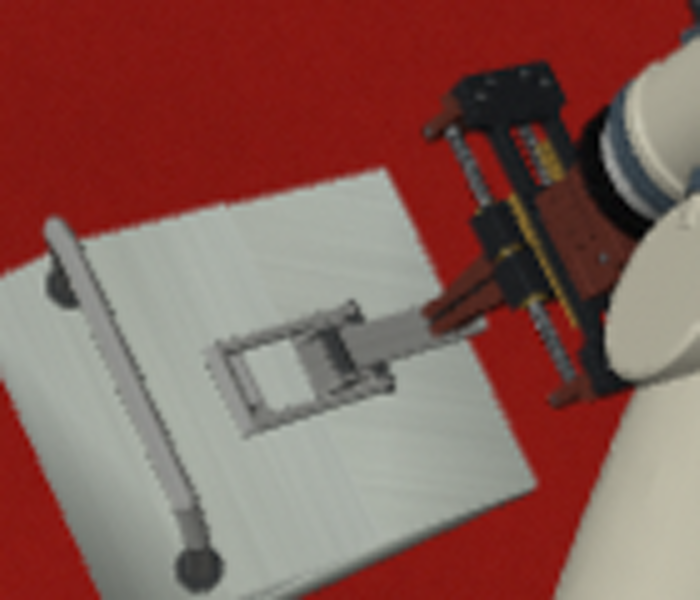

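>>> {"api": "apply_moves", "payload": {
  "rows": [
    [[0.002,-0.005,0.008,0,0,0,0],[0.005,-0.011,0.018,0,0,0,0],[0.01,-0.022,0.035,0,0,0,0],[0.017,-0.038,0.06,0,0,0,0],[0.025,-0.058,0.09,0,0,0,0],[0.03,-0.074,0.125,0,0,0,0],[0.03,-0.085,0.165,0,0,0,0],[0.02,-0.1,0.2,0,0,0,0]]
  ]
}}

```text
clock: 7.1
eef_pos: [0.6542, -0.1692, 0.2827]
tool_rot: [[-0.324, 0.918, -0.229], [0.753, 0.397, 0.526], [0.573, -0.002, -0.819]]
ft_force: [0.7, 0.0, -0.1]
grip_width: 0.005
```

>>> {"api": "apply_moves", "payload": {
  "rows": [
    [[-0.03,-0.03,0.02,0,0,0,0],[-0.06,-0.06,0.02,0,0,0,0],[-0.09,-0.09,0.02,0,0,0,0],[-0.12,-0.12,0.02,0,0,0,0],[-0.15,-0.15,0.02,0,0,0,0],[-0.18,-0.18,0.02,0,0,0,0],[-0.18,-0.18,0.02,0,0,0,0],[-0.18,-0.18,0.02,0,0,0,0]]
  ]
}}

```text
clock: 7.9
eef_pos: [0.4736, -0.3498, 0.3016]
tool_rot: [[-0.322, 0.919, -0.227], [0.754, 0.394, 0.526], [0.573, -0.001, -0.819]]
ft_force: [0.6, 0.5, -0.2]
grip_width: 0.003
```

```bash
python3 look.py g
python3 - <<'E'
from h import *
for n in("side","top"): cv2.imwrite(f"pics/g_full_{n}.png",optics.grab_frame(n)["image"][:,:,::-1])
E
```

```text
t 7.9 tcp [ 0.4736 -0.3498  0.3016] tip u,n,y [-0.0016  0.3107  0.2592] F [ 0.6  0.5 -0.2] Fcase [ 0.1 -0.3 -0.8] grip 0.0003 J [-46.  32.  38.  19. 141. -58.]
rot err [ 0.001  -0.0011  0.006 ]
```

View pics/g_side.png

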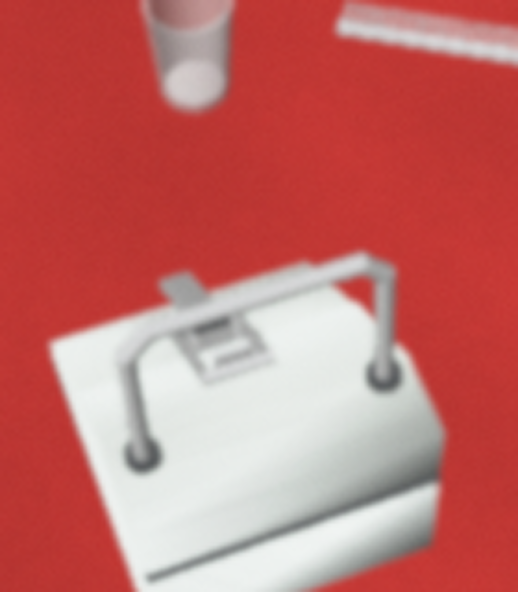

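View pics/g_top.png

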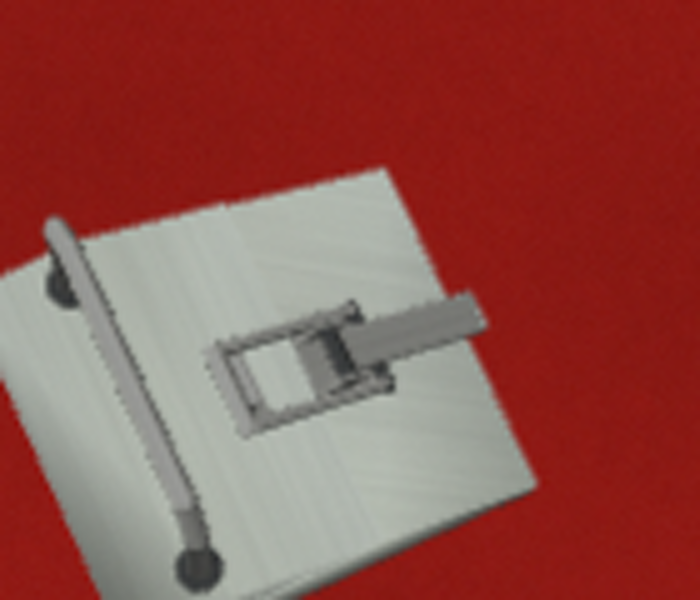

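View pics/g_full_top.png

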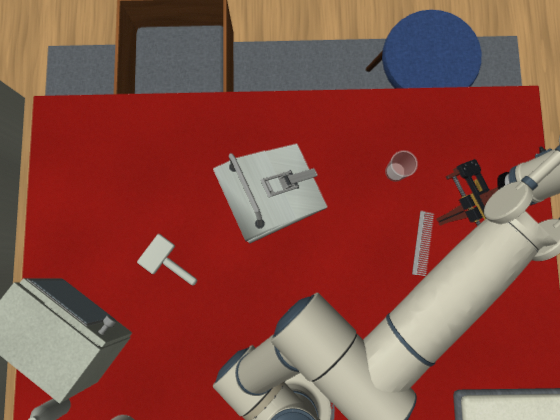

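Run:
```python
from plan import *
fs=pickle.load(open("f0.pkl","rb"))
for a in(0,.1,.2,.37):
  tip=W(pose,lev(a,0)[0]+0); pt=proj(fs["top"],tip)[0]; ps=proj(fs["side"],tip)[0]
  print(a,((pt-[220,110]+.5)*5).round(),((ps-[190,130]+.5)*3.7).round())
for th in (.08,.035,0):
  p=[W(pose,lidrot(np.array([.064,yy,.154]),th)) for yy in(-.08,.08)]
  print(th,((proj(fs["top"],p)-[220,110]+.5)*5).round().tolist())
```

```text
0 [476. 311.] [179. 284.]
0.1 [486. 303.] [176. 271.]
0.2 [495. 296.] [173. 258.]
0.37 [507. 285.] [169. 239.]
0.08 [[72.0, 281.0], [201.0, 565.0]]
0.035 [[77.0, 280.0], [206.0, 563.0]]
0 [[81.0, 280.0], [210.0, 562.0]]
```

```bash
python3 -c "
from workcell import workorder
print(workorder.close_job())"
```

```text
the job is handed in; nothing more can be done
None
```

The latch is hooked and shut, the lid is drawn down, and the job is handed in at about 8 s of the 48 s allowed.

I pushed the bail's legs from behind with the fingers either side of the lever. Past vertical, the bail fell behind the keeper. I then closed the fingers, pressed the lever down to its stop (about 15 N at the end) and backed the arm clear.

**Last checks, with the hand away:**
- **Lever:** in both pictures the tip lies within about 1 pixel of where it should be when flat and shut.
- **Bail and lid:** the bail sits around the keeper. The hoop's feet moved about 5 pixels in the enlarged top picture, roughly what the lid settling from 0.08 to 0.035 would give.
- **Other things:** the tumbler stands upright, and it, the comb and the brush are where they were, judged by eye. The wrist force is back to noise level.

**One disagreement:** the hoop sat about 1 to 2 pixels from where my fitted case model put it. I put that down to the camera calibration.

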